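# Weigh out the steel offcuts on the spring scale

## Robot

A 6-joint arm with a two-finger parallel gripper is mounted at the origin on the work surface. World frame = base frame: x ahead of the robot, y to its left, z up, the work surface at z = 0. Lengths are in m, angles in rad, forces in N, time in s.
With the tool pointing down it reaches from about 0.375 to 0.9 m from the base axis. Payload 3.1 kg.
Tool frame: the origin (TCP) lies at the very end of the fingers, on their centre line; the grasp point (between the pads) lies 19 mm behind it (tcp_to_grasp is the distance from the TCP to the grasp point, in m); z points along the fingers, y is the direction in which the jaws open and shut (so a half turn about z gives the same grasp; the last joint's range is limited). The gripper opens to 85 mm and grips with 20 to 120 N. Pads are 22 mm wide; open, the fingers measure 114 mm over their backs; the gripper's body (76 mm by 85 mm) begins 54 mm behind the grasp point. The pads swing forward as they close: fully open they stand 13 mm farther back than shut.
Start: joints at [-1.375, 0.527, 1.433, -0, 1.181, -0.178], TCP at [0.229, -0.582, 0.231] pointing down, gripper open.
Joint ranges: [-3.08, 3.08], [-0.75, 2.2], [0.22, 2.44], [-1.43, 4.57], [0, 2.65], [-2.85, 2.85]. Speed limits (rad/s): [2.79, 2.79, 3.14, 3.14, 3.14, 3.14].

## Interface

Orientations are given as a unit quaternion [x, y, z, w].
In Python, from station import sense, snapshot, camera_info, sign_off, tcp_to_grasp gives the robot as it stands.
- The arm moves only by the shell command python3 -m inch 'ROWS' [FORCE]. ROWS is JSON, a list of rows, each a list of 3 entries, a list of its own where there are three numbers: the closure, from -1 (fully open) to 1 (shut), so that 0 is half open, then the shift along the tool's x, y, z normalised to -1 to 1, where 1 is 10 cm, then the turn, a rotation vector about the tool's x, y, z normalised to -1 to 1, where 1 is 360 degrees. In form: [[jaw, [dx, dy, dz], [ax, ay, az]], ...]. A call has 1 to 20 rows; each row is the pose to reach, as a shift and turn from the pose commanded when the call began, along the tool's axes at that moment, turning the shorter way round; what a row does not reach only later rows make up. A row lasts 1/10 s, in which the tool goes at most 50 mm and 8.59 degrees, less where a joint would pass 70% of its speed; a pose out of reach is approached as far as the arm can. A call with a number of a shift or a turn outside -1 to 1 is refused whole. A call with a gripper value outside its range is refused whole. The fingers move at their own pace and stop on an object; FORCE is the grip in N (left out, the last holds). Time passes only in rows, so rows that repeat a pose let the fingers close. It gives the time, the measured TCP pose, the force and the opening at its end, in the units of the state.
- sense(): the state, without advancing time (a new reading comes with each control period).
- snapshot(name): name is "scene" or "top" or "wrist"; returns (picture, depth): 480x640x3 uint8, blue, green, red; 480x640 float32, m along the optical axis (not along the pixel's ray), 0 where there is no reading.
- camera_info(name): a dict with "K" (3x3 intrinsics, pixels), "origin" and "orientation" of the camera in the world. Camera axes: x right, y down, z forward; pixel columns grow to the right and rows downward; lengths in m; the calibration is good to about 2 mm. A picture is of the moment at which its call begins: read the wrist's pose just before it. camera_info takes no time and is no camera call; for the wrist camera it gives the pose at the moment of the call.
- sign_off(): hands the job in, once; it reports no verdict.
The state is a dict: "t": time; "q": joint angles; "qd": joint speeds; "tau": joint torques, N m; "tcp_pos": TCP position; "tool_rot": TCP orientation; "force": force on the tool from outside, world axes, zero at the start; "ft_torque": the same for the moment, N m; "finger_gap": opening from 0.0 (shut) to 1.0 (fully open).
Only numpy, scipy, OpenCV 4.12 (cv2) and the standard library are available. Lean on these libraries where they do the work, as an engineer would, in place of code of your own. Each camera call takes 0.05 s, during which the arm holds its last target.

## Task

Pick up the blue scoop by its black grip and pour its steel bar offcuts into the pan of the spring scale, until their weight brings the pan down onto its stop. Then stand the scoop back upright on the bench, beside the scale and not on it, and let go. Leave the orange scoop alone.

Things in the scene. Friction and masses are not known exactly. Their poses are not given: they have to be found in the camera images.
- scoop_grip (a point): Middle of the black upright grip block (40 along y, 16 thick along x, 50 tall; mm) over the blue scoop that holds 4 steel offcuts; 90 above the scoop's underside, z up. Under it a bridge, top 62 above the underside. Tray 115 (y) x 58, walls 35 high. Open front towards the point's +y: its lip is 60 ahead of the point and 10 above the underside, behind it an 18 degree ramp. Loaded 560 g.
- pan_mouth (a point): Centre of the open top, at rim level, of the square steel scale pan: 150 x 150, 45 deep (mm). Rim 115 above the bench when up, 90 when down. It hangs at its +x side from a rod and post that stand 135 to 205 from this point along its +x, 258 tall; the other sides and above are open. Grey fixed base plate, 12 thick: 85 either way along y, -85 to +215 along x.
- pan (a joint): How far the pan has sunk, m: 0 = held up by its spring, 0.025 = resting on its hard stop (red-topped post beneath). It takes at least 3 of the 4 steel offcuts (18 mm diameter, 45 mm long, 90 g each, lying across the scoop). They stay in a level scoop and roll out over its front lip when the front is tipped down 30 degrees or more; 45 degrees empties it.
- other_grip (a point): Middle of the grip of the orange scoop, a bystander with 3 light black plastic offcuts; same shape, size and axes as the blue scoop. Not to be moved. Either scoop may stand nearer the scale.
Things that resemble listed ones, but are neither listed nor needed, are in the scene too. Of the things that look like the part that bears scoop_grip, the largest one is meant.

How it is judged:
On the way, in this order (a step that is already met when the one before it is completed fails the run):
1. the blue scoop is held raised above the scale pan (height (world z) of scoop_grip above 0.14 m and horizontal distance between scoop_grip and pan_mouth below 0.2 m).
2. the pan is down on its stop under the weight of the offcuts, with neither arm nor scoop pressing on it (value of joint pan above 0.021 m and contact force between each of the arm, the fingers, scoop and pan below 0.5 N), for 0.2 s.
At the end, for the whole second after the job is handed in: The pan rests on its stop (sunk at least 21 of its 25 mm) and is still; the blue scoop stands at rest on the bench, upright within 10 degrees, clear of the scale; the orange scoop is within 30 mm of where it was (value of joint pan above 0.021 m and velocity of joint pan between -0.02 and 0.02 m/s and height (world z) of scoop_grip below 0.098 m and angle between scoop_grip's own z axis and vertical below 0.1745 rad and linear speed of scoop below 0.03 m/s and contact force between scoop and scale below 0.5 N); the robot touches nothing.
It fails at once if the orange scoop is moved more than 30 mm (distance of other_grip from where it was at the start of the episode above 0.03 m).
It fails at once if the orange scoop is tipped more than 20 degrees (angle between other_grip's own z axis and vertical above 0.35 rad).
It also fails if it takes over 53 s, if anything falls off the work surface, if the arm or the gripper's body presses on something with over 40 N, if the wrist force passes 120 N, or if a joint passes its speed limit or range.

## Working session

There is one attempt and no reset: what is moved stays moved. The work goes in short steps, Python scripts to look and compute and a shell command to move; the robot and the scene stay as the last step left them, time stands still between calls to the robot, and variables do not carry over. Pictures are saved under pics/ and viewed, and the job is handed in when it is done.

```bash
mkdir -p pics; ls; python3 - <<'E'
from station import *
import cv2
s=sense();print(s, tcp_to_grasp)
for n in("scene","top"):
    im,d=snapshot(n);cv2.imwrite(f"pics/{n}0.png",im)
    import numpy as np
    np.savez(f"pics/{n}0.npz",im=im,d=d,**camera_info(n));print(camera_info(n))
E
```

```text
pics
{'t': 0.0, 'q': array([-1.37449927e+00,  5.28452106e-01,  1.43394936e+00, -1.40987678e-05,
        1.18139569e+00, -1.78503790e-01]), 'qd': array([ 0.00127388, -0.00090928, -0.00080521, -0.00088951,  0.00100053,
       -0.00044175]), 'tau': array([ 7.04891263e-04, -4.42351770e+01, -1.78023612e+01, -6.48348737e-05,
        8.48212367e-03, -2.75324425e-06]), 'tcp_pos': array([ 0.22867929, -0.58086631,  0.2303273 ]), 'tool_rot': array([ 9.82490773e-01,  1.86307988e-01, -1.63246487e-05, -1.10215190e-03]), 'force': array([ 0.08663174, -0.54327373,  0.07752522]), 'ft_torque': array([ 0.03230682,  0.00242463, -0.03604686]), 'finger_gap': 0.9978601083649062} 0.0187
{'K': array([[483.13915732,   0.        , 331.97487597],
       [  0.        , 483.13915732, 243.93520944],
       [  0.        ,   0.        ,   1.        ]]), 'origin': array([ 1.06113136, -0.45265737,  0.74960715]), 'orientation': array([ 0.82827667,  0.40949568, -0.16399027, -0.34551156])}
{'K': array([[576.93442368,   0.        , 319.95951293],
       [  0.        , 576.93442368, 240.3265234 ],
       [  0.        ,   0.        ,   1.        ]]), 'origin': array([ 0.48280654, -0.03889168,  1.00006841]), 'orientation': array([-0.69741645,  0.7161852 , -0.02202933,  0.01427447])}
```

View pics/scene0.png

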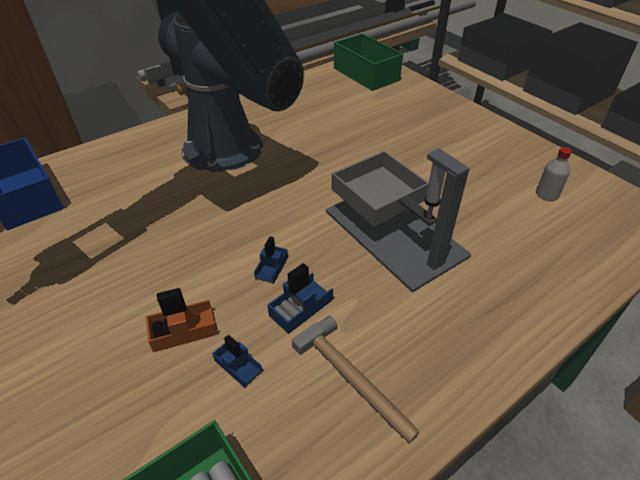

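View pics/top0.png

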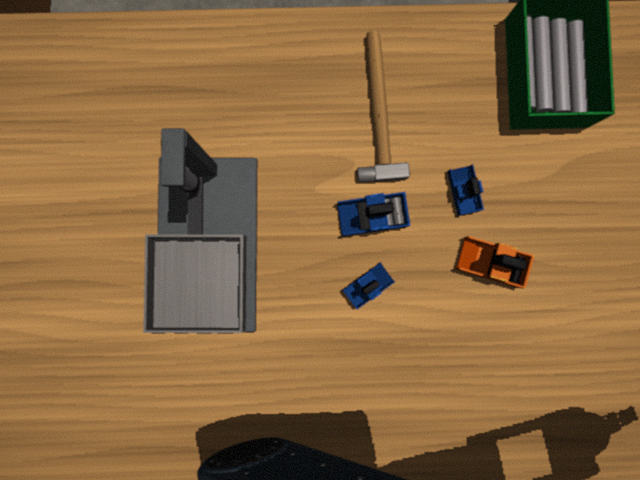

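The large blue scoop is at top (373,214), with steel bars in it. The two smaller blue scoops at (367,286) and (465,190) are decoys. The orange scoop is at (495,262) and the pan at (195,284), with its post at (180,165). Next I'll measure these and confirm with a crop.

```bash
cat > h.py <<'E'
import numpy as np, cv2
from scipy.spatial.transform import Rotation as R
def cloud(f):
    z=np.load(f);d=z['d'];K=z['K'];v,u=np.indices(d.shape)
    c=np.stack([(u-K[0,2])/K[0,0]*d,(v-K[1,2])/K[1,1]*d,d],-1)
    P=c@R.from_quat(z['orientation']).as_matrix().T+z['origin'];P[d==0]=np.nan
    return z['im'],P
E
python3 - <<'E'
from h import *
im,P=cloud('pics/top0.npz')
def reg(n,u0,u1,v0,v1,z0,z1):
    q=P[v0:v1,u0:u1].reshape(-1,3);q=q[(q[:,2]>z0)&(q[:,2]<z1)]
    c,s,a=cv2.minAreaRect((q[:,:2]*1000).astype(np.float32))
    print(n,len(q),'c',np.round(c,1),'size',np.round(s,1),'ang',round(a,1),'med',np.round(np.median(q,0),4),'zmax',q[:,2].max())
B=(330,420,185,245);reg('blue all',*B,.02,.2);reg('blue grip',*B,.1,.125);reg('blue wall',*B,.028,.045);reg('bridge',*B,.055,.068)
O=(450,540,230,295);reg('or all',*O,.02,.2);reg('or grip',*O,.1,.125)
for b in((335,400,258,312),(440,490,160,220)):reg('small',*b,.015,.2)
reg('rim',135,260,220,340,.105,.125);reg('panfloor',150,240,240,325,.05,.1)
reg('base',140,262,120,340,.006,.02);reg('post',150,225,120,230,.2,.3)
reg('green',500,620,0,140,.02,.3);reg('hammer',340,420,20,190,.01,.1)
c=cv2.resize(im[150:310,325:545],None,fx=3.5,fy=3.5,interpolation=cv2.INTER_CUBIC);cv2.imwrite('pics/crop.png',c)
E
```

```text
blue all 1479 c [ 575.7 -141. ] size [ 58.3 115.4] ang 6.8 med [ 0.5739 -0.1453  0.0594] zmax 0.11660764914218846
blue grip 279 c [ 575.7 -143.2] size [16.2 39.8] ang 6.1 med [ 0.5753 -0.1431  0.1116] zmax 0.11660764914218846
blue wall 315 c [ 575.7 -141. ] size [ 58.3 115.4] ang 6.7 med [ 0.583  -0.1739  0.0348] zmax 0.04383935889744728
bridge 440 c [ 575.7 -141.1] size [58.2 34.8] ang 7.2 med [ 0.5662 -0.1433  0.0621] zmax 0.0672202043991802
or all 1424 c [ 488.1 -344.6] size [116.3  58.5] ang 71.9 med [ 0.4827 -0.3471  0.0611] zmax 0.1167232985207588
or grip 292 c [ 487.2 -346.8] size [40.9 16.2] ang 72.7 med [ 0.4873 -0.3448  0.1117] zmax 0.1167232985207588
small 518 c [ 453.9 -129.7] size [40.9 80.5] ang 34.2 med [ 0.4533 -0.126   0.0434] zmax 0.0831552081115896
small 637 c [ 613.7 -301.5] size [80.8 42.4] ang 11.0 med [ 0.6093 -0.297   0.0426] zmax 0.08259747825831243
rim 1559 c [479.2 146.7] size [151. 172.] ang 88.2 med [0.4874 0.1484 0.1142] zmax 0.1198841852028486
panfloor 7592 c [469.1 150.1] size [138.2 134.5] ang 88.3 med [0.469  0.1526 0.0743] zmax 0.09932605113246173
base 6396 c [530.9 143.2] size [176.1 303.7] ang 87.6 med [0.5939 0.1064 0.0121] zmax 0.01965990868138312
post 1671 c [634.6 140.7] size [32.1 76. ] ang 86.5 med [0.636  0.1376 0.2577] zmax 0.26189111665597886
green 11754 c [ 819.5 -457.4] size [142.8 200.7] ang 89.9 med [ 0.8219 -0.4668  0.0347] zmax 0.0944192620565778
hammer 2728 c [ 763.6 -156.2] size [259.7  88.2] ang 2.4 med [ 0.7299 -0.1564  0.0239] zmax 0.03218784373725403
```

View pics/crop.png

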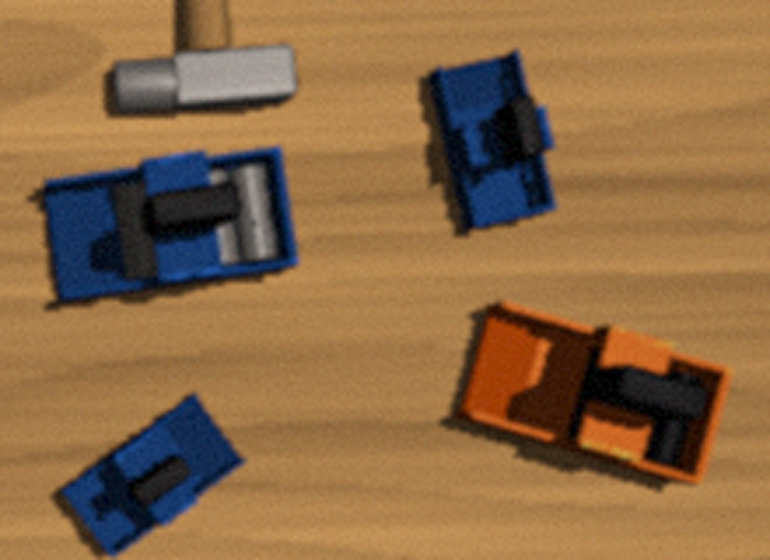

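The crop confirms it. The big blue scoop at crop (170,220), top (373,214), is 115x58 mm, has steel bars, and measures as specified. The small ones are 80x41 mm. The yaw is 6.8° with the front towards +y. Next is a helper that gives shifts in tool axes.

```bash
cat >> h.py <<'E'
def go(pos,yaw,th=0,base=None):
    """TCP target pos for grasp pt pos; scoop yaw deg, tip th deg"""
    from station import sense,tcp_to_grasp
    s=sense();p0=s['tcp_pos'];R0=R.from_quat(s['tool_rot'])
    y=np.radians(yaw)
    S=R.from_euler('z',y)*R.from_euler('x',-np.radians(th))
    T=S*R.from_matrix(np.array([[0,1,0],[1,0,0],[0,0,-1.]]))
    tcp=np.array(pos)+T.apply([0,0,tcp_to_grasp])
    print('t',round(s['t'],2),'tcp',p0.round(4),'F',s['force'].round(1),'gap',round(s['finger_gap'],3))
    print(' shift',(R0.inv().apply(tcp-p0)*10).round(3),'turn',((R0.inv()*T).as_rotvec()/2/np.pi).round(4),'target tcp',tcp.round(4))
E
python3 -c "
from h import *
go([.5757,-.1432,.20],6.8)"
```

```text
t 0.1 tcp [ 0.2287 -0.5809  0.2304] F [ 0.3 -0.3 -0.5] gap 0.995
 shift [ 4.832 -2.802  0.498] turn [-2.000e-04 -3.000e-04 -2.092e-01] target tcp [ 0.5757 -0.1432  0.1813]
```

```bash
python3 -m inch '[[-1,[0.96,-0.56,0],[0,0,0]],[-1,[0.96,-0.56,0],[0,0,0]],[-1,[0.96,-0.56,0],[0,0,0]]]'
python3 -m inch '[[-1,[0.96,-0.56,0],[0,0,0]],[-1,[0.96,-0.56,0],[0,0,0]],[-1,[0.96,-0.56,0],[0,0,0]]]'
python3 -m inch '[[-1,[0.96,-0.56,0],[0,0,0]],[-1,[0.96,-0.56,0],[0,0,0]],[-1,[0.96,-0.56,0],[0,0,0]]]'
python3 -m inch '[[-1,[0.96,-0.56,0],[0,0,0]],[-1,[0.96,-0.56,0],[0,0,0]],[-1,[0.96,-0.56,0],[0,0,0]]]'
python3 -c "
from h import *
go([.5757,-.1432,.20],6.8)"
```

```text
t: 0.4
tcp_pos: [0.2996, -0.4892, 0.2305]
tool_rot: [0.982, 0.188, 0.0, -0.003]
force: [-0.0, -0.3, 0.2]
finger_gap: 1.002
t: 0.7
tcp_pos: [0.3681, -0.4027, 0.2309]
tool_rot: [0.982, 0.188, 0.0, -0.002]
force: [-0.1, -0.3, -0.5]
finger_gap: 1.0
t: 1.0
tcp_pos: [0.437, -0.3166, 0.2311]
tool_rot: [0.982, 0.188, 0.0, -0.001]
force: [-0.6, -0.0, 0.1]
finger_gap: 0.995
t: 1.3
tcp_pos: [0.5061, -0.2302, 0.2312]
tool_rot: [0.982, 0.188, 0.0, -0.0]
force: [-0.0, -0.6, -0.4]
finger_gap: 1.0
t 1.3 tcp [ 0.5061 -0.2302  0.2312] F [-0.  -0.6 -0.4] gap 1.0
 shift [ 0.968 -0.551  0.5  ] turn [ 1.000e-04 -1.000e-04 -2.086e-01] target tcp [ 0.5757 -0.1432  0.1813]
```

```bash
python3 -m inch '[[-1,[0.97,-0.55,0.5],[0,0,-0.209]],[-1,[0.97,-0.55,0.5],[0,0,-0.209]],[-1,[0.97,-0.55,0.5],[0,0,-0.209]],[-1,[0.97,-0.55,0.5],[0,0,-0.209]],[-1,[0.97,-0.55,0.5],[0,0,-0.209]],[-1,[0.97,-0.55,0.5],[0,0,-0.209]],[-1,[0.97,-0.55,0.5],[0,0,-0.209]],[-1,[0.97,-0.55,0.5],[0,0,-0.209]],[-1,[0.97,-0.55,0.5],[0,0,-0.209]],[-1,[0.97,-0.55,0.5],[0,0,-0.209]],[-1,[0.97,-0.55,0.5],[0,0,-0.209]]]'
python3 - <<'E'
from h import *
from station import *
go([.5757,-.1432,.095],6.8)
ci=camera_info('wrist');im,d=snapshot('wrist');np.savez('pics/w1.npz',im=im,d=d,**ci);cv2.imwrite('pics/w1.png',im)
_,P=cloud('pics/w1.npz');q=P.reshape(-1,3)
q=q[(abs(q[:,0]-.5757)<.04)&(abs(q[:,1]+.143)<.04)&(q[:,2]>.1)&(q[:,2]<.12)]
print(len(q),cv2.minAreaRect((q[:,:2]*1000).astype(np.float32)),np.median(q[:,2]))
E
```

```text
t: 2.4
tcp_pos: [0.5741, -0.1471, 0.1812]
tool_rot: [0.666, 0.746, -0.0, 0.0]
force: [-0.5, -0.1, 0.0]
finger_gap: 0.999
t 2.4 tcp [ 0.5741 -0.1471  0.1812] F [-0.5 -0.1  0. ] gap 0.999
 shift [0.038 0.02  1.049] turn [-0.      0.0001 -0.0008] target tcp [ 0.5757 -0.1432  0.0763]
1773 ((574.9677734375, -144.9947967529297), (15.811697959899902, 39.89811325073242), 6.805309295654297) 0.11197313078405316
```

View pics/w1.png

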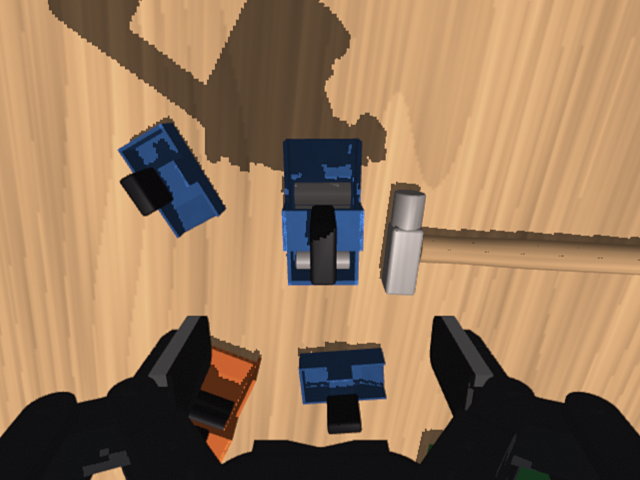

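The wrist view shows the grip at (322,240), centred between the open fingers. The measurement agrees within 2 mm and the hammer is clear below. Descending now.

```bash
python3 -m inch '[[-1,[0.03,0.015,0.3],[0,0,0]],[-1,[0.03,0.015,0.6],[0,0,0]],[-1,[0.03,0.015,0.8],[0,0,0]],[-1,[0.03,0.015,1.0],[0,0,0]],[-1,[0.03,0.015,1.0],[0,0,0]],[-1,[0.03,0.015,1.0],[0,0,0]]]'
python3 -m inch '[[-1,[0,0,0.04],[0,0,0]],[-1,[0,0,0.04],[0,0,0]],[1,[0,0,0.04],[0,0,0]],[1,[0,0,0.04],[0,0,0]],[1,[0,0,0.04],[0,0,0]],[1,[0,0,0.04],[0,0,0]],[1,[0,0,0.04],[0,0,0]],[1,[0,0,0.04],[0,0,0]],[1,[0,0,0.04],[0,0,0]],[1,[0,0,0.04],[0,0,0]]]' 100
python3 -c "
from h import *
go([.5757,-.1432,.095],6.8)"
```

```text
t: 3.05
tcp_pos: [0.5755, -0.143, 0.0813]
tool_rot: [0.665, 0.747, -0.0, -0.0]
force: [0.3, 0.4, 1.0]
finger_gap: 0.995
t: 4.05
tcp_pos: [0.5753, -0.1427, 0.0776]
tool_rot: [0.664, 0.747, -0.0, -0.0]
force: [-0.9, 0.8, 4.1]
finger_gap: 0.174
t 4.05 tcp [ 0.5753 -0.1427  0.0776] F [-0.9  0.8  4.1] gap 0.174
 shift [-0.006  0.003  0.013] turn [-0.     -0.     -0.0002] target tcp [ 0.5757 -0.1432  0.0763]
```

```bash
python3 -m inch '[[1,[0,0,-0.1],[0,0,0]],[1,[0,0,-0.3],[0,0,0]],[1,[0,0,-0.5],[0,0,0]],[1,[0,0,-0.7],[0,0,0]],[1,[0,0,-0.9],[0,0,0]],[1,[0,0,-1],[0,0,0]],[1,[0,0,-1],[0,0,0]]]' 100
python3 -m inch '[[1,[0,0,-0.2],[0,0,0]],[1,[0,0,-0.4],[0,0,0]],[1,[0,0,-0.6],[0,0,0]],[1,[0,0,-0.7],[0,0,0]],[1,[0,0,-0.7],[0,0,0]]]' 100
python3 - <<'E'
from h import *
from station import *
go([.469,.130,.255],6.8)
im,d=snapshot('scene');cv2.imwrite('pics/s2.png',im)
E
```

```text
t: 4.75
tcp_pos: [0.576, -0.1429, 0.1782]
tool_rot: [0.664, 0.747, 0.0, 0.001]
force: [-0.0, -0.4, -5.8]
finger_gap: 0.173
t: 5.25
tcp_pos: [0.5758, -0.1429, 0.2476]
tool_rot: [0.664, 0.747, 0.0, 0.001]
force: [-0.4, 0.0, -5.6]
finger_gap: 0.173
t 5.25 tcp [ 0.5758 -0.1429  0.2476] F [-0.4  0.  -5.6] gap 0.173
 shift [ 2.835 -0.742  0.111] turn [ 0.0002  0.0001 -0.0002] target tcp [0.469  0.13   0.2363]
```

View pics/s2.png

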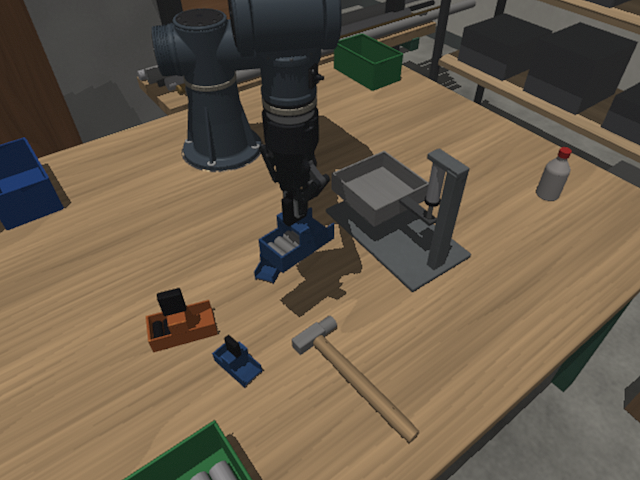

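The scoop is held level at (295,245) with its bars still in. The force of 5.6 N matches 560 g. Now carrying it over the pan.

```bash
python3 -m inch '[[1,[0.15,-0.04,0],[0,0,0]],[1,[0.4,-0.1,0],[0,0,0]],[1,[0.65,-0.17,0],[0,0,0]],[1,[0.94,-0.25,0],[0,0,0]]]' 100
python3 -m inch '[[1,[0.3,-0.08,0],[0,0,0]],[1,[0.6,-0.16,0],[0,0,0]],[1,[0.94,-0.25,0],[0,0,0]]]' 100
python3 -m inch '[[1,[0.3,-0.08,0],[0,0,0]],[1,[0.55,-0.15,0],[0,0,0]],[1,[0.75,-0.2,0],[0,0,0]],[1,[0.9,-0.24,0],[0,0,0]],[1,[0.94,-0.25,0],[0,0,0]],[1,[0.94,-0.25,0],[0,0,0]]]' 100
python3 - <<'E'
from h import *
from station import *
print(sense()['q'].round(3))
for th in (0,20,30,40,50,55):
  go([.469,.130,.247],6.8,th)
im,d=snapshot('scene');cv2.imwrite('pics/s3.png',im)
E
```

```text
t: 5.7
tcp_pos: [0.5378, -0.0505, 0.2457]
tool_rot: [0.665, 0.747, -0.001, -0.002]
force: [0.2, 0.4, -6.2]
finger_gap: 0.171
t: 6.0
tcp_pos: [0.5017, 0.04, 0.246]
tool_rot: [0.665, 0.747, -0.001, -0.001]
force: [1.5, -0.2, -5.3]
finger_gap: 0.17
t: 6.6
tcp_pos: [0.4667, 0.1294, 0.2466]
tool_rot: [0.664, 0.748, -0.001, -0.001]
force: [0.4, 1.1, -6.8]
finger_gap: 0.174
[ 0.039  0.319  1.757  0.     1.068 -0.08 ]
t 6.6 tcp [0.4667 0.1294 0.2466] F [ 0.4  1.1 -6.8] gap 0.174
 shift [0.004 0.024 0.183] turn [-0.0003 -0.      0.    ] target tcp [0.469  0.13   0.2283]
t 6.6 tcp [0.4667 0.1294 0.2466] F [ 0.4  1.1 -6.8] gap 0.174
 shift [-0.06   0.024  0.172] turn [-0.0003 -0.0556  0.0001] target tcp [0.4698 0.1236 0.2294]
t 6.6 tcp [0.4667 0.1294 0.2466] F [ 0.4  1.1 -6.8] gap 0.174
 shift [-0.09   0.024  0.158] turn [-0.0003 -0.0834  0.0001] target tcp [0.4701 0.1207 0.2308]
t 6.6 tcp [0.4667 0.1294 0.2466] F [ 0.4  1.1 -6.8] gap 0.174
 shift [-0.117  0.024  0.139] turn [-3.000e-04 -1.111e-01  1.000e-04] target tcp [0.4704 0.1181 0.2327]
t 6.6 tcp [0.4667 0.1294 0.2466] F [ 0.4  1.1 -6.8] gap 0.174
 shift [-0.14   0.024  0.116] turn [-0.0003 -0.1389  0.0002] target tcp [0.4707 0.1158 0.235 ]
t 6.6 tcp [0.4667 0.1294 0.2466] F [ 0.4  1.1 -6.8] gap 0.174
 shift [-0.15   0.024  0.103] turn [-0.0003 -0.1528  0.0002] target tcp [0.4708 0.1148 0.2363]
```

View pics/s3.png

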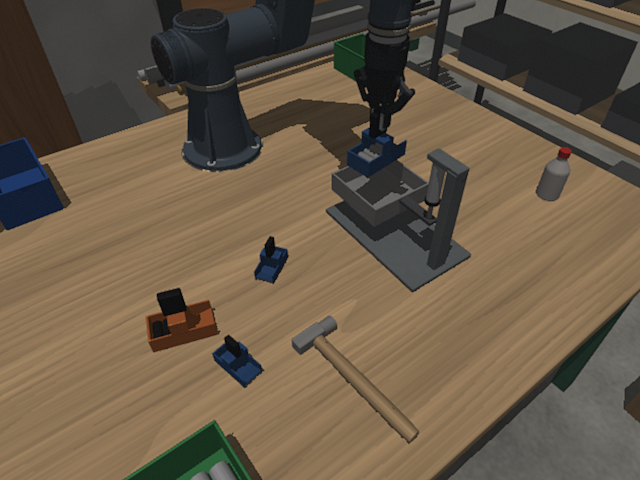

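The scoop is over the pan at (375,150), still level. Pouring now.

```bash
python3 -m inch '[[1,[0,0.02,0.18],[0,-0.01,0]],[1,[-0.03,0.02,0.18],[0,-0.03,0]],[1,[-0.05,0.02,0.17],[0,-0.05,0]],[1,[-0.08,0.02,0.16],[0,-0.065,0]],[1,[-0.09,0.02,0.16],[0,-0.08,0]],[1,[-0.1,0.02,0.15],[0,-0.09,0]],[1,[-0.11,0.02,0.14],[0,-0.1,0]],[1,[-0.12,0.02,0.13],[0,-0.115,0]],[1,[-0.14,0.02,0.12],[0,-0.13,0]],[1,[-0.14,0.02,0.12],[0,-0.14,0]],[1,[-0.14,0.02,0.12],[0,-0.14,0]],[1,[-0.14,0.02,0.12],[0,-0.14,0]],[1,[-0.14,0.02,0.12],[0,-0.14,0]],[1,[-0.14,0.02,0.12],[0,-0.14,0]],[1,[-0.14,0.02,0.12],[0,-0.14,0]],[1,[-0.14,0.02,0.12],[0,-0.14,0]]]' 100
python3 - <<'E'
from h import *
from station import *
print(sense()['q'].round(3))
go([.469,.130,.247],6.8,50)
im,d=snapshot('scene');cv2.imwrite('pics/s4.png',cv2.resize(im[60:300,260:500],None,fx=2.5,fy=2.5,interpolation=2))
im,d=snapshot('top');cv2.imwrite('pics/t4.png',im);np.savez('pics/t4.npz',im=im,d=d,**camera_info('top'))
E
```

```text
t: 8.25
tcp_pos: [0.4717, 0.1147, 0.2357]
tool_rot: [0.602, 0.676, -0.283, 0.318]
force: [-0.6, 0.1, -2.1]
finger_gap: 0.174
[ 0.456  0.584  1.688 -0.839  1.353  0.741]
t 8.25 tcp [0.4717 0.1147 0.2357] F [-0.6  0.1 -2.1] gap 0.174
 shift [ 0.013 -0.009 -0.005] turn [-0.0002  0.001  -0.0003] target tcp [0.4707 0.1158 0.235 ]
```

View pics/s4.png

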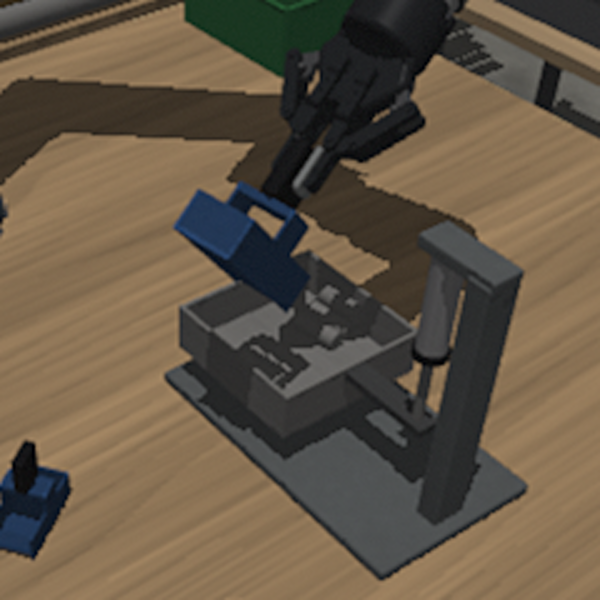

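View pics/t4.png

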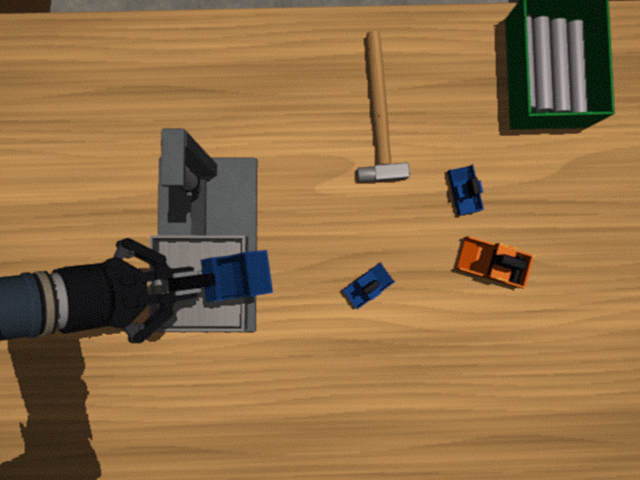

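The scoop looks empty at top (237,275), and the force fell by about 3.5 N, which is four bars. Next I'll check the pan height while untilting.

```bash
python3 - <<'E'
from h import *
from station import *
_,P=cloud('pics/t4.npz')
for n,(v0,v1,u0,u1) in dict(rim=(232,245,150,250)).items():
    q=P[v0:v1,u0:u1].reshape(-1,3);print(n,np.percentile(q[:,2],[50,80,90,95]))
go([.469,.110,.29],6.8,0)
E
python3 -m inch '[[1,[0,0,-0.1],[0,0,0]],[1,[0,0,-0.1],[0,0.02,0]],[1,[0,0,-0.2],[0,0.04,0]],[1,[0,0,-0.2],[0,0.06,0]],[1,[0,0,-0.2],[0,0.08,0]],[1,[0,0,-0.2],[0,0.1,0]],[1,[0,0,-0.2],[0,0.12,0]],[1,[0,0,-0.2],[0,0.139,0]],[1,[0,0,-0.2],[0,0.139,0]]]' 100
python3 - <<'E'
from h import *
from station import *
go([.5757,-.1432,.25],6.8,0)
im,d=snapshot('top');cv2.imwrite('pics/t5.png',im);np.savez('pics/t5.npz',im=im,d=d,**camera_info('top'))
im,d=snapshot('scene');cv2.imwrite('pics/s5.png',im)
E
```

```text
rim [nan nan nan nan]
t 8.35 tcp [0.4716 0.1148 0.2355] F [ 0.1 -0.5 -1.9] gap 0.176
 shift [-0.304 -0.032 -0.194] turn [-1.000e-04  1.399e-01 -3.000e-04] target tcp [0.469  0.11   0.2713]
t: 9.25
tcp_pos: [0.4702, 0.1279, 0.2489]
tool_rot: [0.666, 0.746, -0.002, 0.003]
force: [-0.9, 0.2, -2.6]
finger_gap: 0.175
t 9.25 tcp [0.4702 0.1279 0.2489] F [-0.9  0.2 -2.6] gap 0.175
 shift [-2.812  0.742  0.197] turn [ 0.      0.0012 -0.0008] target tcp [ 0.5757 -0.1432  0.2313]
```

View pics/s5.png

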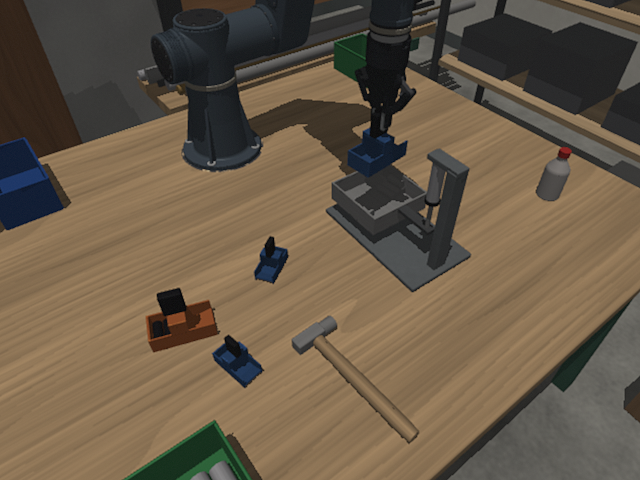

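The scoop is level again and empty. Moving back to its old spot.

```bash
python3 -m inch '[[1,[-0.2,0.05,0],[0,0,0]],[1,[-0.5,0.13,0],[0,0,0]],[1,[-0.94,0.25,0],[0,0,0]],[1,[-0.94,0.25,0],[0,0,0]]]' 100
python3 -m inch '[[1,[-0.4,0.1,0],[0,0,0]],[1,[-0.94,0.25,0],[0,0,0]],[1,[-0.94,0.25,0],[0,0,0]]]' 100
python3 -m inch '[[1,[-0.4,0.1,0],[0,0,0]],[1,[-0.94,0.25,0],[0,0,0]],[1,[-0.94,0.25,0],[0,0,0]],[1,[-0.94,0.25,0],[0,0,0]]]' 100
python3 - <<'E'
from h import *
from station import *
go([.5757,-.1432,.0963],6.8,0)
im,d=snapshot('top');cv2.imwrite('pics/t6.png',im);np.savez('pics/t6.npz',im=im,d=d,**camera_info('top'))
_,P=cloud('pics/t6.npz')
q=P[225:345,130:250].reshape(-1,3);q=q[(q[:,0]<.56)&np.isfinite(q[:,2])]
print('pan rim',np.percentile(q[:,2],[50,90,97,99]))
ci=camera_info('wrist');im,d=snapshot('wrist');np.savez('pics/w6.npz',im=im,d=d,**ci);cv2.imwrite('pics/w6.png',im)
E
```

```text
t: 9.75
tcp_pos: [0.5086, 0.0367, 0.2488]
tool_rot: [0.665, 0.747, -0.003, 0.005]
force: [-0.3, 0.4, -2.8]
finger_gap: 0.168
t: 10.05
tcp_pos: [0.5444, -0.0539, 0.2493]
tool_rot: [0.665, 0.747, -0.003, 0.005]
force: [0.2, 0.3, -2.4]
finger_gap: 0.169
t: 10.45
tcp_pos: [0.5775, -0.1407, 0.249]
tool_rot: [0.665, 0.747, -0.003, 0.002]
force: [-0.9, 0.6, -2.3]
finger_gap: 0.171
t 10.45 tcp [ 0.5775 -0.1407  0.249 ] F [-0.9  0.6 -2.3] gap 0.171
 shift [-0.012 -0.017  1.715] turn [-0.0003  0.001  -0.0003] target tcp [ 0.5757 -0.1432  0.0776]
pan rim [0.04881904 0.08132593 0.09028918 0.09176871]
```

View pics/t6.png

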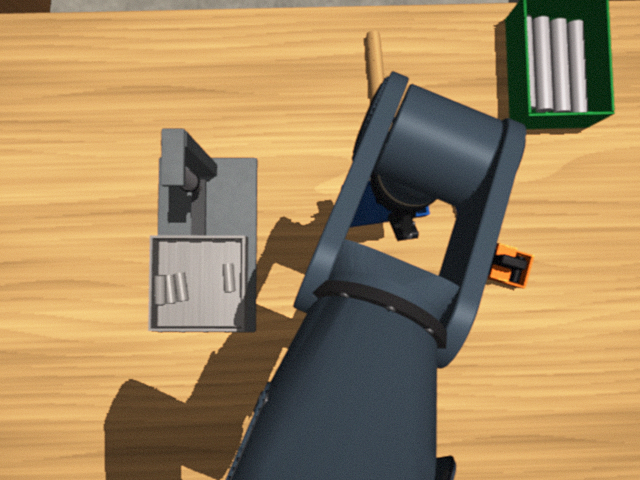

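View pics/w6.png

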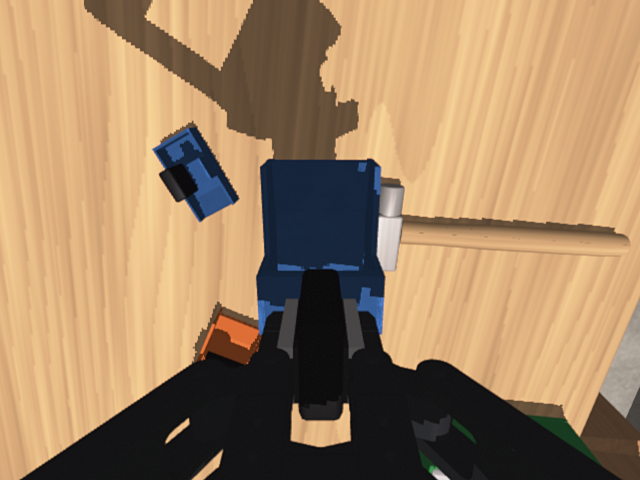

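Four bars are in the pan and its rim is at 0.090, so it is on the stop. Lowering the scoop.

```bash
python3 -m inch '[[1,[-0.01,-0.02,0.3],[0,0,0]],[1,[-0.01,-0.02,0.6],[0,0,0]],[1,[-0.01,-0.02,0.9],[0,0,0]],[1,[-0.01,-0.02,1],[0,0,0]]]' 100
python3 -m inch '[[1,[0,0,0.3],[0,0,0]],[1,[0,0,0.5],[0,0,0]],[1,[0,0,0.62],[0,0,0]],[1,[0,0,0.66],[0,0,0]],[1,[0,0,0.66],[0,0,0]],[1,[0,0,0.66],[0,0,0]]]' 100
python3 -c "
from h import *
go([.5757,-.1432,.0963],6.8)"
```

```text
t: 10.95
tcp_pos: [0.5726, -0.1396, 0.1469]
tool_rot: [0.664, 0.748, -0.003, -0.001]
force: [-0.9, 0.6, -2.6]
finger_gap: 0.17
t: 11.55
tcp_pos: [0.5764, -0.1435, 0.085]
tool_rot: [0.664, 0.747, -0.002, 0.003]
force: [0.4, 0.5, -2.4]
finger_gap: 0.173
t 11.55 tcp [ 0.5764 -0.1435  0.085 ] F [ 0.4  0.5 -2.4] gap 0.173
 shift [ 0.004 -0.007  0.074] turn [ 0.0003  0.0012 -0.0002] target tcp [ 0.5757 -0.1432  0.0776]
```

```bash
python3 -m inch '[[1,[0,0,0.03],[0,0,0]],[1,[0,0,0.05],[0,0,0]],[1,[0,0,0.06],[0,0,0]],[1,[0,0,0.07],[0,0,0]],[1,[0,0,0.07],[0,0,0]]]' 100
```

```text
t: 12.05
tcp_pos: [0.5756, -0.1437, 0.0777]
tool_rot: [0.664, 0.747, -0.002, 0.003]
force: [-1.3, -0.1, 3.6]
finger_gap: 0.178
```

The force has gone to +3.6 N, so the scoop is on the bench. Releasing and retreating.

```bash
python3 -m inch '[[0.6,[0,0,0],[0,0,0]],[0.3,[0,0,0],[0,0,0]],[0,[0,0,0],[0,0,0]],[-0.5,[0,0,0],[0,0,0]],[-1,[0,0,0],[0,0,0]],[-1,[0,0,0],[0,0,0]],[-1,[0,0,0],[0,0,0]]]' 20
python3 -m inch '[[-1,[0,0,-0.2],[0,0,0]],[-1,[0,0,-0.5],[0,0,0]],[-1,[0,0,-0.95],[0,0,0]],[-1,[0,0,-0.95],[0,0,0]]]'
python3 -m inch '[[-1,[-0.4,0,-0.4],[0,0,0]],[-1,[-0.9,0,-0.5],[0,0,0]],[-1,[-0.9,0,-0.5],[0,0,0]]]'
python3 -m inch '[[-1,[-0.4,0,0],[0,0,0]],[-1,[-0.9,0,0],[0,0,0]],[-1,[-0.9,0,0],[0,0,0]]]'
python3 - <<'E'
from h import *
from station import *
print(sense())
im,d=snapshot('scene');cv2.imwrite('pics/s8.png',im)
np.savez('pics/s8.npz',im=im,d=d,**camera_info('scene'))
im,d=snapshot('top');cv2.imwrite('pics/t8.png',im);np.savez('pics/t8.npz',im=im,d=d,**camera_info('top'))
for f in ('t8','s8'):
    _,P=cloud(f'pics/{f}.npz');q=P.reshape(-1,3)
    g=q[(abs(q[:,0]-.576)<.04)&(abs(q[:,1]+.143)<.04)&(q[:,2]>.1)&(q[:,2]<.13)]
    print('grip',len(g),cv2.minAreaRect((g[:,:2]*1000).astype(np.float32)) if len(g) else '', np.percentile(g[:,2],[50,99]) if len(g) else '')
    o=q[(abs(q[:,0]-.487)<.06)&(abs(q[:,1]+.346)<.06)&(q[:,2]>.1)&(q[:,2]<.13)]
    print('orange',len(o),np.median(o,0) if len(o) else '')
    p=q[(abs(q[:,0]-.469)<.08)&(abs(q[:,1]-.148)<.08)];print('rim',np.nanpercentile(p[:,2],[97,99]))
E
```

```text
t: 12.75
tcp_pos: [0.5755, -0.1434, 0.0768]
tool_rot: [0.664, 0.747, -0.002, 0.002]
force: [0.6, 0.4, 0.1]
finger_gap: 0.998
t: 13.15
tcp_pos: [0.5794, -0.1444, 0.1777]
tool_rot: [0.664, 0.747, -0.0, 0.008]
force: [0.7, -1.4, 0.2]
finger_gap: 1.0
t: 13.45
tcp_pos: [0.5883, -0.2379, 0.2251]
tool_rot: [0.666, 0.746, -0.002, 0.007]
force: [0.4, -0.5, 0.1]
finger_gap: 1.002
t: 13.75
tcp_pos: [0.5967, -0.3277, 0.2222]
tool_rot: [0.666, 0.746, -0.003, 0.004]
force: [0.0, 0.6, -0.7]
finger_gap: 1.002
{'t': 13.75, 'q': array([-0.66302116,  0.61106049,  1.29595568, -0.00712777,  1.22630494,
       -0.77264937]), 'qd': array([ 0.05815098, -0.02689043,  0.08652703,  0.06267049,  0.03973765,
        0.03165467]), 'tau': array([ -0.68733148, -47.83967972, -18.96440506,  -0.17700879,
        -0.0935755 ,  -0.1640908 ]), 'tcp_pos': array([ 0.59667385, -0.3276638 ,  0.22217098]), 'tool_rot': array([ 0.66640873,  0.74556758, -0.00307257,  0.0043531 ]), 'force': array([ 0.00481518,  0.55182693, -0.73996088]), 'ft_torque': array([ 0.04667215,  0.01678063, -0.02495355]), 'finger_gap': 1.0020866613825685}
grip 275 ((576.359375, -144.95635986328125), (16.16643524169922, 40.34580993652344), 6.952124118804932) [0.11155278 0.11572147]
orange 63 [ 0.49051707 -0.32993996  0.11025029]
rim [0.09095481 0.09222907]
grip 243 ((576.3871459960938, -148.2675018310547), (17.061403274536133, 39.41096496582031), 7.031744480133057) [0.11181078 0.11484012]
orange 285 [ 0.49018958 -0.35080577  0.11149972]
rim [0.09172214 0.09279609]
```

View pics/s8.png

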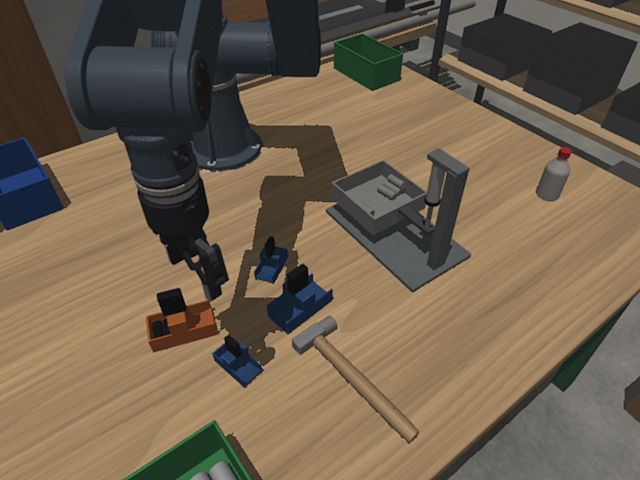

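View pics/t8.png

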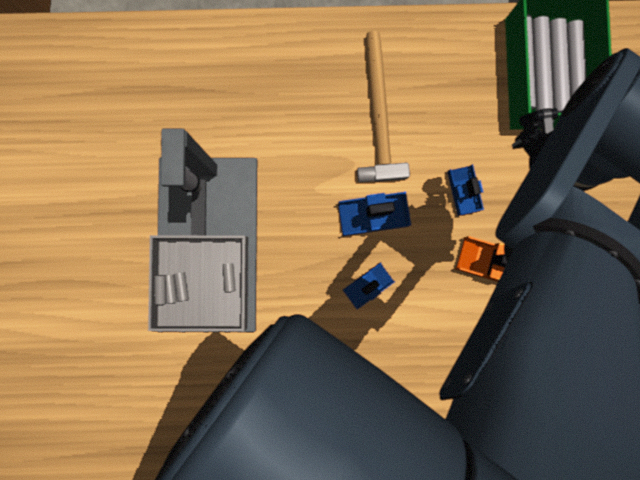

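The blue scoop stands upright at scene (300,300), where it started. The four bars lie in the lowered pan, the orange scoop is unmoved, and the gripper is in free space. I'll settle the arm and hand in.

```bash
python3 -m inch '[[-1,[0,0,0],[0,0,0]],[-1,[0,0,0],[0,0,0]],[-1,[0,0,0],[0,0,0]]]' && python3 -c "
from station import *
print(sign_off())"
```

```text
t: 14.15
tcp_pos: [0.5965, -0.3197, 0.223]
tool_rot: [0.664, 0.748, -0.002, 0.002]
force: [-0.2, -0.3, -0.2]
finger_gap: 1.006
the job is handed in; nothing more can be done
None
```

I poured the blue scoop's steel offcuts into the scale pan, stood the scoop back on its original spot, let go and handed the job in. It took about 14 s of the 53 s allowed.

- **Pan:** all four offcuts lie in the pan. The wrist force dropped by about 3.5 N during the pour, which matches four bars. The rim measured 0.090–0.092 m, so the pan is on its stop. I could not read the pan joint itself, so this rests on the camera depth alone, and its stillness was not measured.
- **Blue scoop:** it stands upright with its grip top at 0.115 m, within 2–4 mm of where it started and clear of the scale.
- **Orange scoop:** it looks unmoved. The scene camera puts its grip within about 6 mm of the starting measurement. The last top view gave a point about 15 mm off, because the arm hid most of the grip there.
- **Robot:** the gripper was open in free space at a height of 0.22 m with no contact force.

One check failed: the first attempt to read the rim height, made during the pour, returned no values because of gaps in the depth image. I measured it again afterwards.

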